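Open the spring tester's two-catch guard gate and hold it wide

TASK

The guard gate of the bench spring tester is shut: squeeze the red main catch so that the gate springs forward on to the safety catch, then squeeze the yellow safety catch so that it comes free. Take the gate and swing it past its half-open check until it stands at least square to the front of the cage, and finish while still holding it there against its closing spring, so that a colleague can reach in with both hands. Leave the loose things on the bench where they are.

Things in the scene. Friction and masses are not known exactly. Their poses are not given: they have to be found in the camera images.
- cage: Fixed blue mesh guard cage round a bench spring tester, 300 mm wide (y) by 270 deep (x) by 195 high. Origin on the bench under the middle of its front; x into the cage, y along the front from hinge side to latch side, z up. The front header bar (top 195 mm up, 36 deep) carries both catches. An air cylinder 140 mm behind the front ends 256 mm up; all else but the catch tabs stays below 210 mm.
- main_catch (a point): Centre of the red main catch, midway between its two upright tabs on the header, 70 mm to the latch side of the cage middle, 231 mm above the bench. Axes as cage. The tabs stand side by side along y, each 6 mm thick, 24 wide (x), feet 205 and tops 245 mm above the bench, 44 mm over their outer faces. Bolt ends and lugs outside and in front of them stay below 210 mm.
- safety_catch (a point): Centre of the yellow safety catch: same make, sizes, heights, springs and axes as the main catch, 40 mm to the hinge side of the cage middle, so 110 mm from the main catch. Idle while the main catch holds; once that is freed it stops the gate at 0.15 rad.
- main_a (a joint): Slide of the red tab nearer the latch side, 0 at rest to 0.014 m squeezed fully towards the catch centre (then 16 mm over both outer faces). Spring 5 N at rest, 8.5 N at the end. Its bolt is free after 6 mm; both bolts of a catch must be free at once. Springs back when let go.
- main_b (a joint): The same for the red tab nearer the hinge side.
- safety_a (a joint): Slide of the yellow tab nearer the latch side, 0 at rest to 0.014 m fully squeezed.
- safety_b (a joint): The same for the yellow tab nearer the hinge side.
- gate (a joint): Gate angle, rad: 0 shut, grows as the free edge swings out (anticlockwise from above), 1.57 square to the front, end stop 1.75. A spring (0.5 N m/rad) drives it to 0.4 from either side: with the main catch squeezed it springs out within 0.5 s to 0.15; with the safety catch squeezed it goes on to about 0.4 and stands ajar.
- hinge (a point): Point on the upright hinge axis level with the gate's top, 195 mm above the bench, 12 mm in front of the cage front, 125 mm to the hinge side of the cage middle. Axes as cage. The half-open check below it: at about 0.9 to 1.1 rad a roller must be pulled over a ramp, 5 to 8 N at the handle; let go beyond, the gate rests on it at about 1.1 rad. Held square it pulls with about 3 N.
- handle (a point): Grasp point, 172 mm above the bench, on the axis of the gate's black bow handle: an upright round bar, 12 mm thick, 80 to 188 mm above the bench, 55 mm out from the gate's middle plane, 215 mm along it from the hinge; both ends bend back to the gate. Frame turns with the gate: minus x outwards, y along the gate from hinge to free edge (pinch along y from above), z up.
- gate_edge (a point): Top corner of the gate's free edge, 245 mm from the hinge axis, 195 mm above the bench. Axes as handle. The gate is a mesh panel in a 16 mm square tube frame, its bottom edge 34 mm above the bench.
- spare_spring: Loose red coil spring standing upright beside the cage, 50 mm across, 80 high; origin under its centre. Leave alone.
- spray_can: Loose spray can, 57 mm across, 175 high, near the cage; origin under its centre. Leave alone.
- shock: Loose car shock absorber lying down, 335 mm long (along its x), 52 high; origin under its middle. Leave alone.
- wrench: Loose steel wrench, 220 mm long. Leave alone.
- hammer: Loose hammer, 300 mm long. Leave alone.
- carton: Loose cardboard box, 140 by 100 by 70 mm; origin under its centre. Leave alone.
- bearing: Loose steel bearing ring, 62 mm across, 16 high; origin under its centre. Leave alone.

How it is judged:
By the outcome, as a careful person would: the job done as asked, in the order asked, and still so for the second after the job is handed in, while the arm keeps its last pose, push and grip.
It also fails if it takes over 58 s, if anything falls off the work surface, if the arm or the gripper's body presses on something with over 40 N, if the wrist force passes 120 N, or if a joint passes its speed limit or range.

ROBOT

A 6-joint arm with a two-finger parallel gripper is mounted at the origin on the work surface. World frame = base frame: x ahead of the robot, y to its left, z up, the work surface at z = 0. Lengths are in m, angles in rad, forces in N, time in s.
With the tool pointing down it reaches from about 0.3 to 0.75 m from the base axis. Payload 8.5 kg.
Tool frame: the origin (TCP) lies on the centre line of the jaws, within the pads' length; the fingertips stand 8 mm ahead of it and the grasp point (between the pads) lies 11 mm behind it; z points along the fingers, y is the line along which they close (so a half turn about z gives the same grasp; the last joint's range is limited). The gripper opens to 88 mm and grips with 3 to 60 N. Pads are 18 mm wide; open, the fingers measure 123 mm over their backs; the gripper's body (75 mm by 187 mm) begins 45 mm behind the grasp point.
Start: joints at [-0.215, 0.381, 1.297, -0, 1.464, -0.215], TCP at [0.55, 0, 0.225] pointing down, gripper open.
Joint ranges: [-3.11, 3.11], [-0.89, 2.33], [0.22, 2.48], [-1.42, 4.56], [0.17, 2.85], [-2.88, 2.88]. Speed limits (rad/s): [2.39, 2.39, 3.14, 3.14, 3.14, 3.14].

INTERFACE

Orientations are given as [roll, pitch, yaw] about the fixed x, y, z axes, in that order (R = Rz(yaw) Ry(pitch) Rx(roll)).
In Python, from cell import manip gives the robot as it stands.
- The arm moves only by the tool arm_command, never from a script. Its argument "deltas" is one flat list of numbers, 5 for each row, row after row: the shift along the tool's x, y, z in mm, then the turn about the tool's z in rad, then the gripper command: -1 is fully open, 1 is shut, values between are in proportion. In form: [x, y, z, twist, hand, x, y, z, twist, hand, ...]. A call has exactly 8 rows; each row shifts and turns the commanded pose from where the row before left it, along the tool's axes as they then stand; what a row does not reach is not made up. A row lasts 1/10 s, in which the tool goes at most 50 mm and 8.59 degrees, less where a joint would pass 70% of its speed; a pose out of reach is approached as far as the arm can. A call with a gripper value outside its range is refused whole. The fingers move at their own pace and stop on an object; the grip force is fixed at half the most. Time passes only in rows, so rows that do not move let the fingers close, or fill a call up. It gives the time, the measured TCP pose, the force, the opening and the grip force at its end, in the units of the state.
- manip.observe(): the state, without advancing time (a new reading comes with each control period).
- manip.read_camera(name): name is "scene" or "side" or "wrist"; returns the picture (400x640x3 uint8, blue, green, red); there is no depth.
- manip.calibration(name): a dict with "camera_matrix" (3x3 intrinsics, pixels), "world_to_cam" (4x4, takes a point from world to camera coordinates); the wrist camera has in their place "tool_from_camera" (4x4, takes a point from camera to tool coordinates, whose origin is the TCP and whose axes are the flange's). Camera axes: x right, y down, z forward; pixel columns grow to the right and rows downward; lengths in m; the calibration is good to about 2 mm. A picture is of the moment at which its call begins: read the wrist's pose just before it. calibration takes no time and is no camera call.
- manip.sign_off(): hands the job in; it is judged then, once.
The state is a dict: "clock": time; "qpos": joint angles; "qd": joint speeds; "effort": joint torques, N m; "eef_pos": TCP position; "orientation": TCP orientation; "contact_force": force on the tool from outside, world axes, zero at the start; "wrist_torque": the same for the moment, N m; "grip_width": finger opening in m; "finger_force": force on a finger pad.
Only numpy, scipy, OpenCV 4.12 (cv2) and the standard library are available. Lean on these libraries where they do the work, as an engineer would, in place of code of your own. Each camera call takes 0.05 s, during which the arm holds its last target. There are 200 camera calls.

## Working session

There is one attempt and no reset: what is moved stays moved. The work goes in short steps, Python scripts to look and compute and a tool call to move; the robot and the scene stay as the last step left them, time stands still between calls to the robot, and variables do not carry over. Pictures are saved under pics/ and viewed, at most 10 in all, crops included, and the job is handed in when it is done.

Besides the shell and the picture viewer there is one more tool, called in YAML: its name, and indented under it one key for each argument. arm_command: Moves the arm, as the interface text tells. Its arguments: {"type":"object","properties":{"deltas":{"type":"array"}},"required":["deltas"]}

```bash
mkdir -p pics; ls; cat > h.py <<'E'
import numpy as np, cv2
from cell import manip
from scipy.spatial.transform import Rotation as R
def cam(name):
    s=manip.observe(); im=manip.read_camera(name); c=manip.calibration(name); K=np.array(c["camera_matrix"])
    if name=="wrist":
        T=np.eye(4); T[:3,:3]=R.from_euler('xyz',s["orientation"]).as_matrix(); T[:3,3]=s["eef_pos"]
        W=T@np.array(c["tool_from_camera"])
    else: W=np.linalg.inv(np.array(c["world_to_cam"]))
    return im,K,W
def ray(K,W,uv):
    d=W[:3,:3]@np.linalg.solve(K,[uv[0],uv[1],1.]); return W[:3,3],d
def onplane(K,W,uv,z):
    o,d=ray(K,W,uv); return o+d*(z-o[2])/d[2]
def proj(K,W,p):
    q=np.linalg.inv(W)@np.append(p,1); q=K@q[:3]; return q[:2]/q[2]
E
python3 - <<'E'
from h import *
s=manip.observe(); print(s)
for n in ("scene","side","wrist"):
    im,K,W=cam(n); cv2.imwrite(f"pics/{n}0.png",im); print(n,W.round(3).tolist(),K.round(0).tolist())
E
```

```text
pics
{'clock': 0.0, 'qpos': array([-2.15326756e-01,  3.81210312e-01,  1.29825931e+00,  3.17325799e-05,
        1.46359940e+00, -2.15281145e-01]), 'qd': array([-2.98605419e-05,  5.36054296e-05, -6.43690601e-04, -6.78451392e-04,
        9.66753809e-04, -1.39346570e-03]), 'effort': array([-6.18006070e-04, -4.37936819e+01, -2.24552107e+01,  7.13253510e-02,
        3.52583989e-02, -8.49877097e-05]), 'eef_pos': array([5.49701629e-01, 5.67203124e-05, 2.24630591e-01]), 'orientation': array([-3.14015710e+00, -3.46202081e-04,  1.57074705e+00]), 'contact_force': array([ 0.99756955,  0.12045195, -0.05318991]), 'wrist_torque': array([ 0.04193122, -0.00921583,  0.03495384]), 'finger_force': 0.0, 'grip_width': 0.08803534561743274}
scene [[0.533, 0.485, -0.694, 1.569], [0.846, -0.303, 0.439, -0.694], [0.003, -0.821, -0.571, 1.003], [0.0, 0.0, 0.0, 1.0]] [[427.0, 0.0, 322.0], [0.0, 427.0, 207.0], [0.0, 0.0, 1.0]]
side [[0.896, -0.307, 0.322, 0.126], [-0.445, -0.616, 0.65, -0.86], [-0.001, -0.725, -0.688, 1.072], [0.0, 0.0, 0.0, 1.0]] [[397.0, 0.0, 317.0], [0.0, 397.0, 203.0], [0.0, 0.0, 1.0]]
wrist [[1.0, 0.0, -0.001, 0.549], [-0.0, -0.952, -0.305, 0.079], [-0.001, 0.305, -0.952, 0.382], [0.0, 0.0, 0.0, 1.0]] [[287.0, 0.0, 316.0], [0.0, 287.0, 202.0], [0.0, 0.0, 1.0]]
```

View pics/scene0.png

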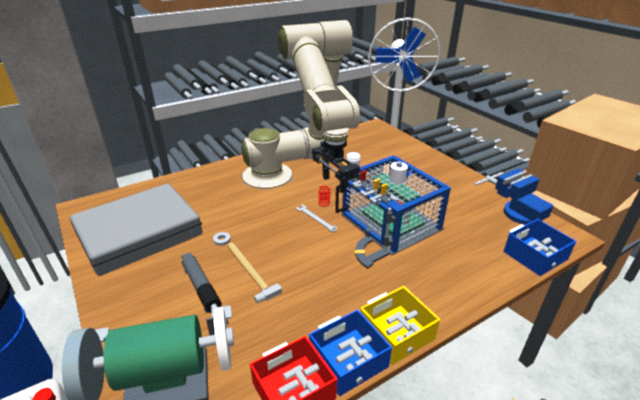

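View pics/side0.png

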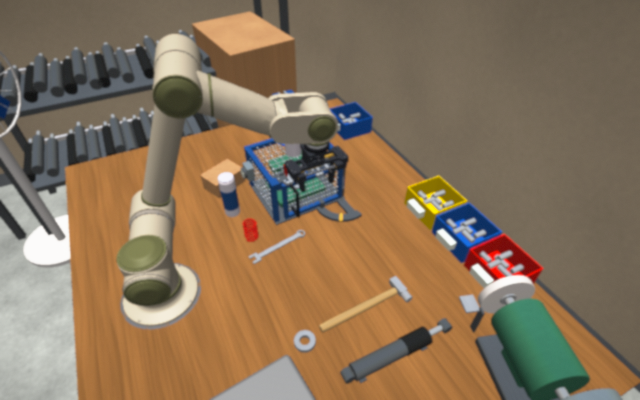

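The scene view shows the cage at about (395,200), with a yellow tab near (383,187) and a red one near (362,175). The gripper stands close to the front header. The spray can is at (353,158), the spring at (324,196) and the wrench at (318,217).

```bash
python3 - <<'E'
import cv2,numpy as np
a=cv2.imread("pics/scene0.png")[140:275,310:460]; b=cv2.imread("pics/wrist0.png")
a=cv2.resize(a,(640,576),interpolation=3)
cv2.imwrite("pics/c0.png",a)
E
```

```text
(no output)
```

View pics/c0.png

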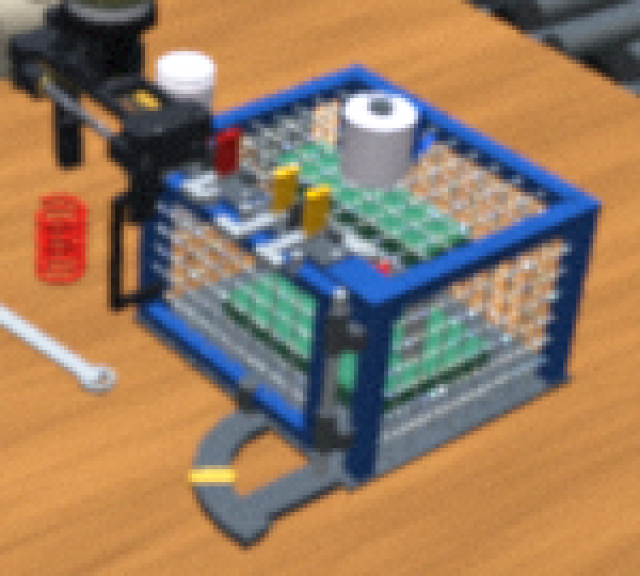

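View pics/wrist0.png

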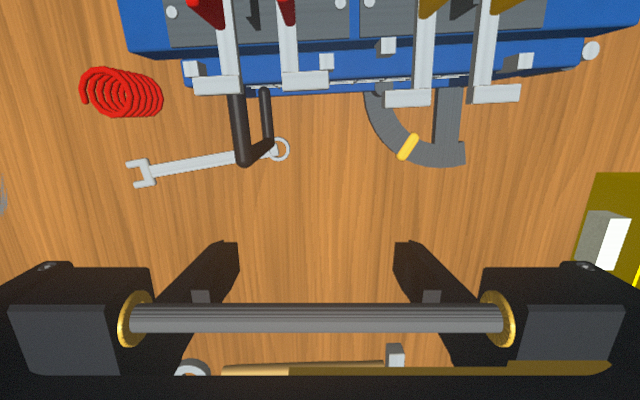

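The wrist view shows the cage front facing world -y. The latch side is on the left (-x), and the handle bow is at (240-270, 90-160). Red tab feet are at (215,10) and (288,10), yellow ones at (430,10) and (485,10). Now a first estimate.

```bash
cat >>h.py <<'E'
def blobs(im,n=2,amin=15,roi=None):
    h=cv2.cvtColor(im,cv2.COLOR_BGR2HSV); out={}
    for k,(lo,hi) in dict(red=[(0,150,60),(6,255,255)],yel=[(20,150,90),(32,255,255)]).items():
        m=cv2.inRange(h,lo,hi)
        if k=="red": m|=cv2.inRange(h,(174,150,60),(180,255,255))
        if roi:
            q=np.zeros_like(m); q[roi[1]:roi[3],roi[0]:roi[2]]=255; m&=q
        N,_,st,ce=cv2.connectedComponentsWithStats(m)
        out[k]=[(st[i].tolist(),ce[i].round(1).tolist()) for i in range(1,N) if st[i][4]>=amin]
    return out
E
python3 - <<'E'
from h import *
im,K,W=cam("scene")
print(blobs(im,roi=(340,150,410,210)))
for uv in [(363.4,175.2),(376.8,184),(384,189)]: print(onplane(K,W,uv,.231).round(3))
im,K,W=cam("wrist")
for n,uv,z in [("red",(215,0),.207),("redb",(288,0),.207),("y",(430,0),.207),("yb",(485,0),.207),("headerL",(133,50),.18),("handle",(240,130),.19),("handle2",(267,120),.19),("hinge",(592,50),.195)]: print(n,onplane(K,W,uv,z).round(3))
E
```

```text
{'red': [([360, 170, 6, 11, 46], [362.8, 175.0])], 'yel': [([374, 179, 6, 10, 43], [376.3, 183.7]), ([381, 184, 6, 11, 50], [383.5, 188.4])]}
[0.542 0.131 0.231]
[0.614 0.134 0.231]
[0.652 0.135 0.231]
red [0.496 0.134 0.207]
redb [0.535 0.134 0.207]
y [0.609 0.134 0.207]
yb [0.638 0.134 0.207]
headerL [0.433 0.115 0.18 ]
handle [0.5   0.066 0.19 ]
handle2 [0.518 0.073 0.19 ]
hinge [0.711 0.112 0.195]
```

arm_command:
  deltas: [0, 0, -20, 0, -1, 0, 0, -30, 0, -1, 0, 0, -30, 0, -1, 0, 0, -30, 0, -1, 0, 0, -10, 0, -1, 0, 0, 0, 0, -1, 0, 0, 0, 0, -1, 0, 0, 0, 0, -1]

```text
clock: 1.05
eef_pos: [0.5497, 0.0, 0.3435]
orientation: [-3.139, -0.001, 1.571]
contact_force: [0.1, -0.2, 0.2]
grip_width: 0.088
finger_force: 0.0
```

arm_command:
  deltas: [20, 0, 0, 0, -1, 35, 0, 0, 0, -1, 20, 0, 0, 0, -1, 5, 0, 0, 0, -1, 0, 0, 0, 0, -1, 0, 0, 0, 0, -1, 0, 0, 0, 0, -1, 0, 0, 0, 0, -1]

```text
clock: 1.85
eef_pos: [0.55, 0.0792, 0.3452]
orientation: [-3.141, 0.0, 1.57]
contact_force: [0.4, 0.5, 0.4]
grip_width: 0.0878
finger_force: 0.0
```

```bash
python3 - <<'E'
from h import *
im,K,W=cam("wrist"); cv2.imwrite("pics/w1.png",im)
for k,v in blobs(im,amin=40).items():
    for st,ce in v:
        print(k,st,ce,onplane(K,W,ce,.231).round(4),[onplane(K,W,(st[0]+a*st[2],st[1]),.245).round(4)[:2].tolist() for a in (0,1)])
E
```

```text
red [296, 124, 8, 28, 168] [299.4, 137.5] [0.5343 0.1338 0.231 ] [[0.5324, 0.1465], [0.5393, 0.1465]]
red [253, 126, 13, 28, 196] [257.3, 139.2] [0.4951 0.1323 0.231 ] [[0.4949, 0.1448], [0.5062, 0.1448]]
red [156, 134, 50, 36, 1269] [180.6, 151.0] [0.4223 0.1215 0.231 ] [[0.4094, 0.1382], [0.4533, 0.1381]]
yel [408, 118, 19, 28, 444] [417.2, 130.6] [0.6429 0.1398 0.231 ] [[0.629, 0.1513], [0.6454, 0.1513]]
yel [370, 120, 14, 28, 320] [376.6, 132.5] [0.6056 0.1382 0.231 ] [[0.5964, 0.1497], [0.6085, 0.1497]]
yel [375, 174, 15, 20, 138] [382.3, 183.4] [0.6142 0.0898 0.231 ] [[0.6036, 0.1022], [0.6173, 0.1022]]
yel [516, 201, 124, 83, 5605] [585.3, 233.0] [0.827 0.037 0.231] [[0.738, 0.0761], [0.8548, 0.076]]
yel [117, 291, 35, 56, 480] [128.5, 316.3] [ 0.3356 -0.0657  0.231 ] [[0.341, -0.0222], [0.3777, -0.0223]]
yel [480, 291, 36, 57, 809] [501.3, 319.1] [ 0.7615 -0.07    0.231 ] [[0.7213, -0.0227], [0.759, -0.0228]]
yel [289, 361, 322, 14, 2903] [473.2, 369.1] [ 0.7416 -0.1439  0.231 ] [[0.5184, -0.1161], [0.8877, -0.1165]]
```

View pics/w1.png

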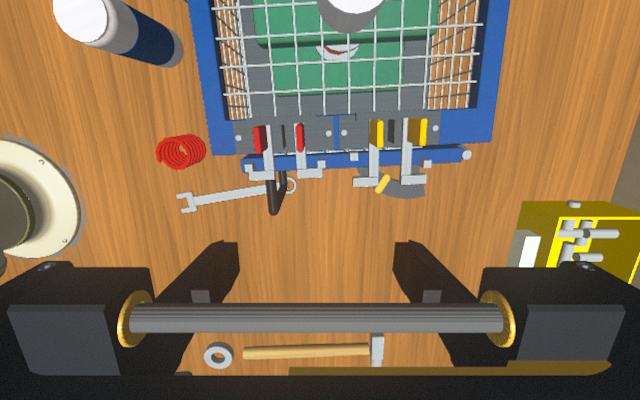

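Main catch is at about (0.5165, 0.134), safety catch at about (0.6255, 0.1385), hinge at about (0.711, 0.112), and cage yaw is about +0.045. In the picture the red tabs are at (257,139) and (299,137) and the yellow ones at (377,132) and (417,131). I'll go above the red catch.

arm_command:
  deltas: [15, -8, 0, -0.045, -1, 25, -14, 0, 0, -1, 14, -8, 0, 0, -1, 2, -1, 30, 0, -1, 0, 0, 35, 0, -1, 0, 0, 15, 0, -1, 0, 0, 0, 0, -1, 0, 0, 0, 0, -1]

```text
clock: 2.7
eef_pos: [0.5172, 0.1353, 0.2661]
orientation: [3.14, 0.0, 1.617]
contact_force: [0.4, -1.1, -0.1]
grip_width: 0.088
finger_force: 0.0
```

```bash
python3 - <<'E'
from h import *
s=manip.observe(); print(s["qpos"].round(4),s["eef_pos"].round(4),s["orientation"].round(3))
im,K,W=cam("wrist"); cv2.imwrite("pics/w2.png",im)
for k,v in blobs(im,amin=40,roi=(0,0,640,240)).items():
    for st,ce in v:
        print(k,st,ce,onplane(K,W,ce,.231).round(4),[onplane(K,W,(st[0]+a*st[2],st[1]),.245).round(4)[:2].tolist() for a in (0,1)])
E
```

```text
[ 0.0343  0.3266  1.2616  0.      1.5523 -0.0117] [0.5172 0.1353 0.2661] [3.14  0.    1.617]
red [153, 172, 58, 45, 1773] [182.2, 193.4] [0.4224 0.1543 0.231 ] [[0.4119, 0.172], [0.4485, 0.1736]]
red [335, 202, 11, 38, 311] [340.2, 222.4] [0.5342 0.1376 0.231 ] [[0.5282, 0.1573], [0.5354, 0.1576]]
red [282, 212, 11, 28, 214] [286.5, 227.1] [0.4955 0.1322 0.231 ] [[0.4937, 0.1488], [0.5009, 0.1491]]
yel [423, 201, 30, 39, 821] [436.5, 222.0] [0.6036 0.1411 0.231 ] [[0.5856, 0.1606], [0.6052, 0.1615]]
yel [469, 201, 39, 39, 1070] [487.3, 221.9] [0.6402 0.1428 0.231 ] [[0.6157, 0.162], [0.6412, 0.1631]]
```

View pics/w2.png

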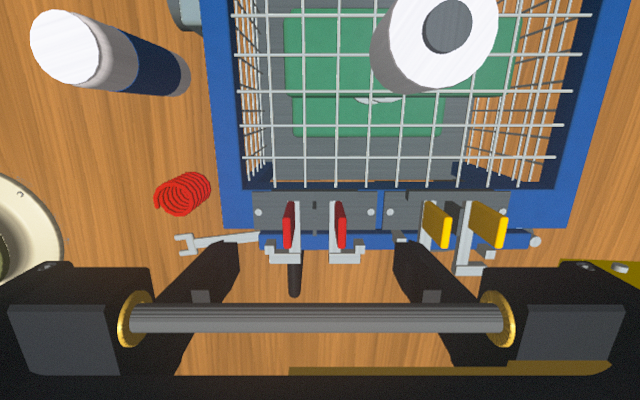

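The wrist view shows both red tabs, at (287,227) and (340,222), between the open fingers (238 and 394). They are about 2 mm left of centre and 2 mm further out. I'll descend and squeeze.

arm_command:
  deltas: [-2, -2, 20, 0, -1, 0, 0, 18, 0, -1, 0, 0, 5, 0, -1, 0, 0, 0, 0, 0, 0, 0, 0, 0, 0.9, 0, 0, 0, 0, 0.9, 0, 0, 0, 0, 0.9, 0, 0, 0, 0, 0.9]

```text
clock: 3.55
eef_pos: [0.5154, 0.1329, 0.2226]
orientation: [3.141, 0.0, 1.616]
contact_force: [0.8, -1.1, -0.4]
grip_width: 0.0502
finger_force: 0.0
```

arm_command:
  deltas: [0, 0, 0, 0, 0.9, 0, 0, 0, 0, 0.9, 0, 0, 0, 0, 0.9, 0, 0, 0, 0, 0.9, 0, 0, 0, 0, 0.9, 0, 0, 0, 0, 0.9, 0, 0, 0, 0, 0.9, 0, 0, 0, 0, 0.9]

```text
clock: 4.35
eef_pos: [0.5161, 0.1331, 0.223]
orientation: [3.138, -0.0, 1.616]
contact_force: [2.5, 2.5, 4.9]
grip_width: 0.0131
finger_force: 30.1
```

```bash
python3 - <<'E'
from h import *
s=manip.observe(); print(s["qpos"].round(4),s["eef_pos"].round(4),s["contact_force"].round(1),s["grip_width"],s["finger_force"])
im,K,W=cam("scene"); a=cv2.resize(im[140:275,310:460],(640,576),interpolation=3);cv2.imwrite("pics/s3.png",a)
E
```

```text
[ 2.9800e-02  3.5100e-01  1.3505e+00  5.0000e-04  1.4370e+00 -1.5400e-02] [0.5161 0.1331 0.223 ] [2.5 2.5 4.9] 0.01305885172513179 30.065272450447083
```

View pics/s3.png

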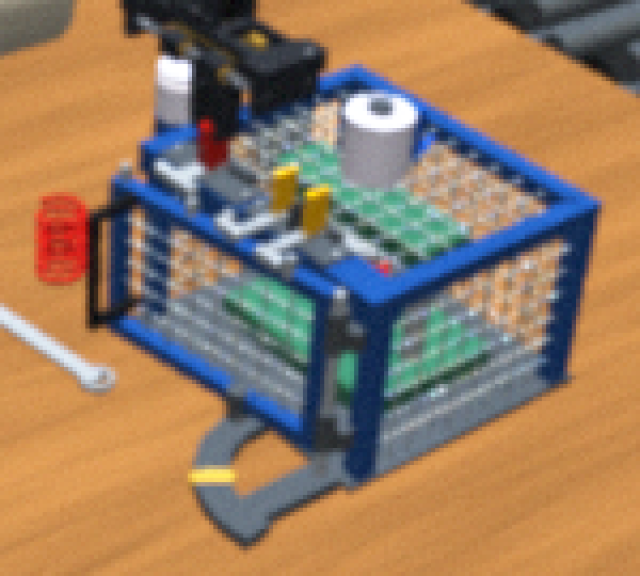

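The gate has sprung forward on to the safety catch: the frame now stands out from the cage at (120,190). I'll release, lift and go to the yellow catch.

arm_command:
  deltas: [0, 0, 0, 0, -1, 0, 0, 0, 0, -1, 0, 0, 0, 0, -1, 0, 0, 0, 0, -1, 0, 0, 0, 0, -1, 0, 0, -20, 0, -1, 0, 0, -20, 0, -1, 0, 0, -5, 0, -1]

```text
clock: 5.2
eef_pos: [0.5154, 0.1328, 0.2684]
orientation: [3.14, 0.0, 1.616]
contact_force: [-0.4, -0.5, 0.1]
grip_width: 0.0746
finger_force: 0.0
```

arm_command:
  deltas: [0, 20, 0, 0, -1, 0, 35, 0, 0, -1, 0, 35, 0, 0, -1, 0, 17, 0, 0, -1, 0, 3, 0, 0, -1, 0, 0, 0, 0, -1, 0, 0, 0, 0, -1, 0, 0, 0, 0, -1]

```text
clock: 6.0
eef_pos: [0.6243, 0.1379, 0.2677]
orientation: [3.141, 0.0, 1.616]
contact_force: [0.8, -0.2, 0.4]
grip_width: 0.0878
finger_force: 0.0
```

```bash
python3 - <<'E'
from h import *
s=manip.observe(); print(s["qpos"].round(4),s["eef_pos"].round(4),s["orientation"].round(3))
im,K,W=cam("wrist"); cv2.imwrite("pics/w4.png",im)
for k,v in blobs(im,amin=40,roi=(0,0,640,245)).items():
    for st,ce in v:
        print(k,st,ce,[onplane(K,W,(st[0]+a*st[2],st[1]+st[3]/2),.245).round(4)[:2].tolist() for a in (0,1)], onplane(K,W,(ce[0],st[1]),.205).round(4))
E
```

```text
[ 0.0325  0.5235  0.9378 -0.      1.6802 -0.0127] [0.6243 0.1379 0.2677] [3.141 0.    1.616]
red [69, 178, 30, 36, 544] [83.1, 195.2] [[0.4611, 0.1557], [0.4807, 0.1566]] [0.44   0.1576 0.205 ]
red [126, 199, 39, 46, 737] [142.3, 221.4] [[0.4955, 0.1389], [0.5218, 0.1401]] [0.484  0.1423 0.205 ]
red [181, 198, 30, 47, 565] [192.8, 222.5] [[0.5326, 0.141], [0.5528, 0.1419]] [0.5246 0.145  0.205 ]
yel [287, 198, 11, 47, 407] [292.0, 221.3] [[0.604, 0.1442], [0.6114, 0.1445]] [0.6041 0.1485 0.205 ]
yel [339, 198, 12, 46, 391] [344.3, 220.7] [[0.639, 0.1461], [0.6471, 0.1465]] [0.646  0.1504 0.205 ]
```

arm_command:
  deltas: [0, 1, 20, 0, -1, 0, 0, 20, 0, -1, 0, 0, 5, 0, -1, 0, 0, 0, 0, 0, 0, 0, 0, 0, 0.9, 0, 0, 0, 0, 0.9, 0, 0, 0, 0, 0.9, 0, 0, 0, 0, 0.9]

```text
clock: 6.85
eef_pos: [0.6262, 0.1378, 0.2227]
orientation: [3.141, -0.0, 1.616]
contact_force: [0.6, -0.7, 0.6]
grip_width: 0.0504
finger_force: 0.0
```

arm_command:
  deltas: [0, 0, 0, 0, 0.9, 0, 0, 0, 0, 0.9, 0, 0, 0, 0, 0.9, 0, 0, 0, 0, 0.9, 0, 0, 0, 0, 0.9, 0, 0, 0, 0, 0.9, 0, 0, 0, 0, 0.9, 0, 0, 0, 0, 0.9]

```text
clock: 7.65
eef_pos: [0.6261, 0.138, 0.2229]
orientation: [3.141, -0.0, 1.616]
contact_force: [-2.0, 1.0, 5.2]
grip_width: 0.0131
finger_force: 30.1
```

```bash
python3 - <<'E'
from h import *
from scipy.optimize import least_squares
s=manip.observe(); print(s["qpos"].round(4).tolist(),s["eef_pos"].round(4).tolist(),s["grip_width"])
D=[([-.2153,.3812,1.2983],[.5497,.0001,.2246]),([.0343,.3266,1.2616],[.5172,.1353,.2661]),([.0298,.3510,1.3505],[.5161,.1331,.2230]),([.0325,.5235,.9378],[.6243,.1379,.2677]),(s["qpos"][:3],s["eef_pos"])]
def fk(p,q):
    a,L1,L2,h,d,e=p; r=a+L1*np.sin(q[1])+L2*np.sin(q[1]+q[2])+e*np.cos(q[1]+q[2]); z=h+L1*np.cos(q[1])+L2*np.cos(q[1]+q[2])-e*np.sin(q[1]+q[2])
    c,t=np.cos(q[0]),np.sin(q[0]); return np.array([c*r-t*d,t*r+c*d,z])
f=least_squares(lambda p:np.concatenate([fk(p,q)-x for q,x in D]+[[.01*p[0],.01*p[5]]]),[0,.4,.4,.0,.11,0])
print(f.x.round(4),f.cost)
H=np.array([.711,.112]);yaw=.045
def handle(g,rad=.215,off=.055): 
    a=yaw+np.pi+g; return H+rad*np.array([np.cos(a),np.sin(a)])+off*np.array([-np.sin(a),np.cos(a)])*1
for g in (.4,1.0,1.3,1.6):
    p=handle(g); r=least_squares(lambda q:fk(f.x,q)-[*p,.163],[-.3,.9,.7]); print(g,p.round(3),np.hypot(*p).round(3),r.x.round(3),r.cost)
im,K,W=cam("scene"); a=cv2.resize(im[140:275,310:460],(640,576),interpolation=3);cv2.imwrite("pics/s5.png",a)
E
```

```text
[0.0325, 0.5465, 1.0229, 0.0003, 1.5715, -0.0127] [0.6261, 0.138, 0.2229] 0.013130604901517792
[ 1.000e-04  5.367e-01  3.510e-01 -1.342e-01  1.176e-01  1.019e-01] 8.664729372747081e-07
0.4 [ 0.541 -0.03 ] 0.541 [-0.275  0.419  1.426] 3.0287239035252177e-17
1.0 [ 0.651 -0.102] 0.659 [-0.334  0.617  1.066] 9.815302885894916e-25
1.3 [ 0.716 -0.11 ] 0.725 [-0.315  0.743  0.817] 1.056726158939317e-16
1.6 [ 0.782 -0.098] 0.788 [-0.275  0.887  0.517] 6.192021705726381e-16
```

View pics/s5.png

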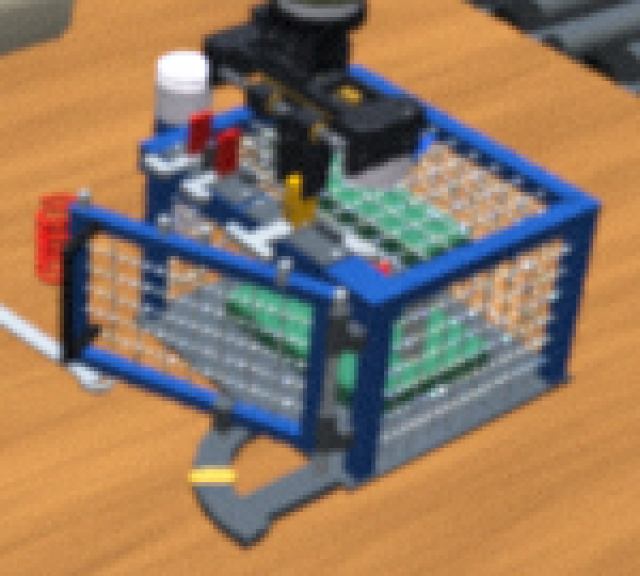

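The gate is free and stands ajar, with the handle at (72,310) in the crop. By the fitted kinematics the handle path stays within reach up to 1.6 rad. I'll release, lift and go over the handle.

arm_command:
  deltas: [0, 0, 0, 0, -1, 0, 0, 0, 0, -1, 0, 0, 0, 0, -1, 0, 0, 0, 0, -1, 0, 0, 0, 0, -1, 0, 0, -20, 0, -1, 0, 0, -25, 0, -1, 0, 0, -5, 0, -1]

```text
clock: 8.5
eef_pos: [0.6267, 0.1378, 0.2742]
orientation: [3.138, 0.0, 1.616]
contact_force: [-0.4, -0.9, -0.6]
grip_width: 0.0749
finger_force: 0.0
```

arm_command:
  deltas: [-20, -11, 0, 0, -1, -40, -23, 0, 0, -1, -42, -24, 0, 0, -1, -40, -23, 0, 0, -1, -22, -11, 0, -0.12, -1, 0, 0, 0, -0.14, -1, 0, 0, 0, -0.14, -1, 0, 0, 0, 0, -1]

```text
clock: 9.3
eef_pos: [0.5412, -0.0304, 0.2711]
orientation: [-3.14, -0.001, 2.016]
contact_force: [0.7, 0.3, -0.1]
grip_width: 0.0884
finger_force: 0.0
```

```bash
python3 - <<'E'
from h import *
s=manip.observe(); print(s["qpos"].round(4).tolist(),s["eef_pos"].round(4).tolist(),s["orientation"].round(3))
im,K,W=cam("wrist"); cv2.imwrite("pics/w6.png",im)
print(proj(K,W,[.541,-.030,.188]),proj(K,W,[.541,-.030,.172]))
E
```

```text
[-0.2745, 0.3389, 1.229, -0.0001, 1.5755, -0.7201] [0.5412, -0.0304, 0.2711] [-3.140e+00 -1.000e-03  2.016e+00]
[316.80466973 203.71801784] [316.77798337 198.42990309]
```

View pics/w6.png

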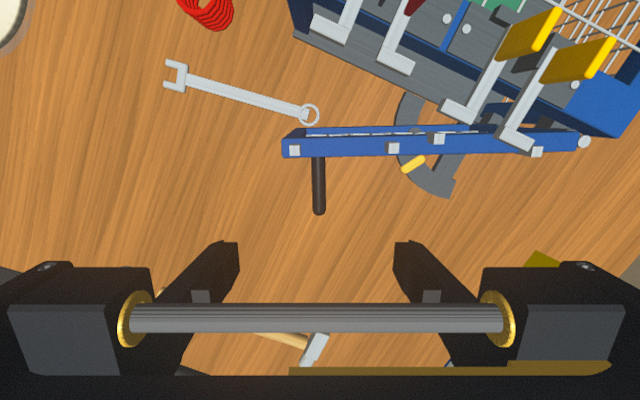

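The bar's end is at (319,207), against a prediction of (317,204), so 2 mm of correction is enough. I'll descend and grip.

arm_command:
  deltas: [-2, 1.5, 20, 0, -1, 0, 0, 35, 0, -1, 0, 0, 35, 0, -1, 0, 0, 18, 0, -1, 0, 0, 2, 0, -1, 0, 0, 0, 0, 0.5, 0, 0, 0, 0, 1, 0, 0, 0, 0, 1]

```text
clock: 10.15
eef_pos: [0.5443, -0.0314, 0.1633]
orientation: [3.14, 0.001, 2.015]
contact_force: [0.4, -0.5, -0.6]
grip_width: 0.0665
finger_force: 0.0
```

arm_command:
  deltas: [0, 0, 0, 0, 1, 0, 0, 0, 0, 1, 0, 0, 0, 0, 1, 0, 0, 0, 0, 1, 0, 0, 0, 0, 1, 0, 0, 0, 0, 1, 0, 0, 0, 0, 1, 0, 0, 0, 0, 1]

```text
clock: 10.95
eef_pos: [0.5442, -0.0309, 0.1622]
orientation: [3.14, -0.0, 2.016]
contact_force: [3.4, 3.3, -0.6]
grip_width: 0.0113
finger_force: 30.0
```

```bash
cat > arc.py <<'E'
# rows (tool mm, twist) that carry the TCP along the handle arc by dg per row about hinge H
from h import *
import sys
s=manip.observe(); H=np.array([.711,.112]); p=s["eef_pos"][:2]-H; R0=np.hypot(*p)
g=np.arctan2(p[1],p[0])%(2*np.pi)-np.pi-.045-np.arctan2(.055,.215)
print("R",R0.round(4),"expected .2219; gate angle",g.round(3),"yaw-gate",(s["orientation"][2]%(2*np.pi)-np.pi/2-.045-g).round(3),s["eef_pos"].round(4),s["contact_force"].round(1),s["grip_width"].round(4),s["qpos"].round(2))
yaw=s["orientation"][2]
for dg in map(float,sys.argv[1:]):
    c,t=np.cos(dg),np.sin(dg); p2=np.array([c*p[0]-t*p[1],t*p[0]+c*p[1]]); d=(p2-p)*1000
    x=np.array([np.cos(yaw),np.sin(yaw)]); y=np.array([np.sin(yaw),-np.cos(yaw)])
    print("one row of",dg,":",(d@x).round(2),(d@y).round(2),0,-dg)
E
python3 arc.py .06 .08 .1
```

```text
Traceback (most recent call last):
  File "arc.py", line 6, in <module>
    print("R",R0.round(4),"expected .2219; gate angle",g.round(3),"yaw-gate",(s["orientation"][2]%(2*np.pi)-np.pi/2-.045-g).round(3),s["eef_pos"].round(4),s["contact_force"].round(1),s["grip_width"].round(4),s["qpos"].round(2))
                                                                                                                                                                                       ^^^^^^^^^^^^^^^^^^^^^
AttributeError: 'float' object has no attribute 'round'
```

Gripped: 11.3 mm opening and 30 N.

```bash
sed -i 's/s\["grip_width"\].round(4)/s["grip_width"]/' arc.py; python3 arc.py .04 .07 .1
```

```text
R 0.2196 expected .2219; gate angle 0.413 yaw-gate -0.013 [ 0.5442 -0.0309  0.1622] [ 3.4  3.3 -0.6] 0.01129043178135796 [-0.27  0.43  1.42  0.    1.3  -0.72]
one row of 0.04 : -8.43 2.45 0 -0.04
one row of 0.07 : -14.69 4.51 0 -0.07
one row of 0.1 : -20.88 6.76 0 -0.1
```

arm_command:
  deltas: [-8.4, 2.5, 0, -0.04, 1, -12.6, 3.8, 0, -0.06, 1, -12.6, 3.8, 0, -0.06, 1, -12.6, 3.8, 0, -0.06, 1, -12.6, 3.8, 0, -0.06, 1, -12.6, 3.8, 0, -0.06, 1, -8.4, 2.5, 0, -0.04, 1, 0, 0, 0, 0, 1]

```text
clock: 11.75
eef_pos: [0.6093, -0.0829, 0.1623]
orientation: [3.141, 0.0, 2.396]
contact_force: [0.4, 2.9, 3.0]
grip_width: 0.0113
finger_force: 30.0
```

```bash
python3 arc.py .06
```

```text
R 0.2198 expected .2219; gate angle 0.794 yaw-gate -0.014 [ 0.6093 -0.0829  0.1623] [0.4 2.9 3. ] 0.011298493632231215 [-0.33  0.54  1.21  0.    1.39 -1.15]
one row of 0.06 : -12.62 3.83 0 -0.06
```

Small forces and tracking well. On over the check.

arm_command:
  deltas: [-8.4, 2.5, 0, -0.04, 1, -12.6, 3.8, 0, -0.06, 1, -12.6, 3.8, 0, -0.06, 1, -12.6, 3.8, 0, -0.06, 1, -12.6, 3.8, 0, -0.06, 1, -12.6, 3.8, 0, -0.06, 1, -8.4, 2.5, 0, -0.04, 1, 0, 0, 0, 0, 1]

```text
clock: 12.55
eef_pos: [0.6881, -0.107, 0.1623]
orientation: [-3.141, -0.0, 2.775]
contact_force: [-2.6, -1.1, 2.7]
grip_width: 0.0112
finger_force: 30.0
```

```bash
python3 arc.py .06
```

```text
R 0.2202 expected .2219; gate angle 1.171 yaw-gate -0.012 [ 0.6881 -0.107   0.1623] [-2.6 -1.1  2.7] 0.011157095757075963 [-0.32  0.69  0.93 -0.    1.52 -1.53]
one row of 0.06 : -12.65 3.81 0 -0.06
```

arm_command:
  deltas: [-8.4, 2.5, 0, -0.04, 1, -10.5, 3.1, 0, -0.05, 1, -10.5, 3.1, 0, -0.05, 1, -10.5, 3.1, 0, -0.05, 1, -10.5, 3.1, 0, -0.05, 1, -10.5, 3.1, 0, -0.05, 1, -10.5, 3.1, 0, -0.05, 1, -8.4, 2.5, 0, -0.04, 1]

```text
clock: 13.35
eef_pos: [0.77, -0.1006, 0.1623]
orientation: [-3.14, -0.001, -3.129]
contact_force: [-2.4, -5.3, 2.2]
grip_width: 0.0109
finger_force: 30.0
```

```bash
python3 arc.py .04
```

```text
R 0.2207 expected .2219; gate angle 1.546 yaw-gate -0.008 [ 0.77   -0.1006  0.1623] [-2.4 -5.3  2.2] 0.010913457210318167 [-0.28  0.86  0.58 -0.    1.7  -1.86]
one row of 0.04 : -8.49 2.42 0 -0.04
```

arm_command:
  deltas: [-6.3, 1.8, 0, -0.03, 1, -8.5, 2.4, 0, -0.04, 1, -6.3, 1.8, 0, -0.03, 1, 0, 0, 0, 0, 1, 0, 0, 0, 0, 1, 0, 0, 0, 0, 1, 0, 0, 0, 0, 1, 0, 0, 0, 0, 1]

```text
clock: 14.15
eef_pos: [0.7905, -0.094, 0.1623]
orientation: [-3.139, -0.001, -3.032]
contact_force: [-1.5, -5.2, 1.1]
grip_width: 0.0113
finger_force: 30.0
```

```bash
python3 arc.py .04; python3 - <<'E'
from h import *
im,K,W=cam("scene"); a=cv2.resize(im[130:275,290:460],(680,580),interpolation=3);cv2.imwrite("pics/s7.png",a)
E
```

```text
R 0.2208 expected .2219; gate angle 1.643 yaw-gate -0.008 [ 0.7905 -0.094   0.1623] [-1.5 -5.2  1.1] 0.011267926591391572 [-0.27  0.91  0.47 -0.    1.76 -1.95]
one row of 0.04 : -8.49 2.42 0 -0.04
```

View pics/s7.png

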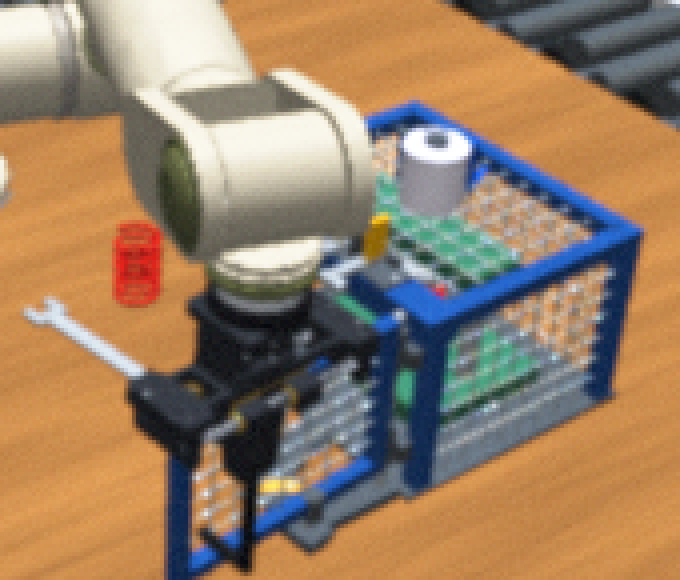

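The crop shows the handle held in the jaws at (250,500). The gate runs parallel to the cage's side or a little past it, at about 1.64 rad. The wrench and the spring are undisturbed. I'll hand in.

```bash
python3 -c "
from cell import manip
print(manip.sign_off())"
```

```text
the job is handed in; nothing more can be done
None
```

I squeezed the red main catch, then the yellow safety catch, and swung the gate past its half-open check to about 1.64 rad. I handed the job in at about 14 s with the arm still holding the handle there against the spring.

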